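# Set a tube's stick-out, then hold the split clamp's cap pressed on its dowels

## Robot

A 6-joint arm with a two-finger parallel gripper is mounted at the origin on a cart in front of the work surface, level with it; the furniture and walls round the work are solid. World frame = base frame: x ahead of the robot, y to its left, z up, the work surface at z = 0. Lengths are in m, angles in rad, forces in N, time in s.
With the tool pointing down it reaches from about 0.3 to 0.85 m from the base axis. Payload 5.4 kg.
Tool frame: the origin (TCP) lies on the centre line of the jaws, within the pads' length; the fingertips stand 8 mm ahead of it and the grasp point (between the pads) lies 11 mm behind it (r.nose_length is the distance from the TCP to the fingertips, in m); z points along the fingers, y is the line along which they close (so a half turn about z gives the same grasp; the last joint's range is limited). The gripper opens to 85 mm and grips with 20 to 120 N. Pads are 22 mm wide; open, the fingers measure 114 mm over their backs; the gripper's body (76 mm by 85 mm) begins 54 mm behind the grasp point. The pads swing forward as they close: fully open they stand 13 mm farther back than shut.
Start: joints at [1.033, 0.158, 1.597, -0, 1.386, -0.21], TCP at [0.185, 0.544, 0.239] pointing down, gripper open.
Joint ranges: [-2.91, 2.91], [-0.94, 2.29], [0.18, 2.7], [-1.29, 4.43], [0.17, 2.64], [-3, 3]. Speed limits (rad/s): [2.57, 2.57, 3.14, 3.14, 3.14, 3.14].

## Interface

Orientations are given as [roll, pitch, yaw] about the fixed x, y, z axes, in that order (R = Rz(yaw) Ry(pitch) Rx(roll)).
In Python, from bench import r gives the robot as it stands.
- The arm moves only by the tool drive_tool, never from a script. Its argument "series" is a list that holds one entry, the list of rows, each a list of 4 numbers: the shift along the tool's x, y, z in m, then the turn about the tool's z in rad. In form: [[[dx, dy, dz, yaw], ...]]. A call has 1 to 12 rows; each row is the pose to reach, as a shift and turn from the pose commanded when the call began, along the tool's axes at that moment; what a row does not reach only later rows make up. A row lasts 1/8 s, in which the tool goes at most 62.5 mm and 10.7 degrees, less where a joint would pass 70% of its speed; a pose out of reach is approached as far as the arm can. A call with a gripper value outside its range is refused whole. "hand" is the closure, from 0 (fully open) to 1 (shut), set as the call begins (left out, the last holds). The fingers move at their own pace and stop on an object; "force" is the grip in N (left out, the last holds). Time passes only in rows, so rows that repeat a pose let the fingers close. It gives the time, the measured TCP pose, the force, the opening and the grip force at its end, in the units of the state.
- r.get_state(): the state, without advancing time (a new reading comes with each control period).
- r.read_camera(name): name is "scene" or "top"; returns (picture, depth): 420x560x3 uint8, red, green, blue; 420x560 float32, m along the optical axis (not along the pixel's ray), 0 where there is no reading.
- r.camera_model(name): a dict with "K" (3x3 intrinsics, pixels), "R" (3x3) and "t" (3): a world point X has camera coordinates R X + t. Camera axes: x right, y down, z forward; pixel columns grow to the right and rows downward; lengths in m; the calibration is good to about 2 mm. A picture is of the moment at which its call begins. camera_model takes no time and is no camera call.
- r.finish_job(): hands the job in; it is judged then, once.
The state is a dict: "time_s": time; "joint_pos": joint angles; "joint_velocities": joint speeds; "tau": joint torques, N m; "tool_pos": TCP position; "eef_rot": TCP orientation; "wrist_force": force on the tool from outside, world axes, zero at the start; "ft_torque": the same for the moment, N m; "finger_gap": finger opening in m; "finger_force": force on a finger pad.
Only numpy, scipy, OpenCV 4.12 (cv2) and the standard library are available. Lean on these libraries where they do the work, as an engineer would, in place of code of your own. Each camera call takes 0.05 s, during which the arm holds its last target. There are 200 camera calls.

## Task

Get the split tube clamp ready for the welder to tack: pull the sprung gauge out by its black knob until its red ring has just come fully out of the barrel, so that its hook draws the tube forward to that stick-out, and let the gauge spring back home. Then fit the loose blue clamp cap over the tube onto the two dowels and press it down against its lifting springs until it sits on the tube. Finish still gripping the cap and pressing it firmly down (about 15 N), and do not disturb the other things on the bench.

Things in the scene. Friction and masses are not known exactly. Their poses are not given: they have to be found in the camera images.
- tube_clamp: lower half of a split tube clamp, fixed to the bench: a grey steel block 52 (x) x 92 (y) x 29 mm with a V-groove along x, on a dark steel base plate 8 mm thick (x -45 to 49, y -66 to 84 mm). Origin under the block's centre, on the bench top; x along the groove, the front with the gauge's knob looks to -x, z up. The gauge's barrel runs beside the block at y = 62, z = 30 mm
- clamp_top (a point): centre of the block's flat top, 29 mm above the clamp's origin, axes as the clamp's. Two upright steel dowels, diameter 10 mm, at x = 0, y = +34 and -34 mm, rise 22 mm above it; their upper 7 mm taper to a 4 mm tip
- lifter (a point): top of one of two brass spring pins, 6 mm across, at (17, 34) and (-17, -34) mm from clamp_top, 6 mm above it. They alone carry the fitted cap, its underside then about 6 mm above clamp_top, 4 mm short of closed. Pressing it closed takes about 5 N besides the cap's weight; what is pressed beyond that bears on the tube
- gauge (a joint): travel of the sprung gauge, m: 0 home, growing as it is pulled along the clamp's -x, at most 0.042. At 0.030 the red ring (3 mm wide) on its rod is just fully out of the barrel's mouth; two thin black rings come out before it, at 0.010 and 0.020. A spring draws it home when let go (2.4 N at home, 4.2 N at 0.030)
- gauge_knob (a point): centre of the gauge's black round knob, 22 mm in diameter and 18 mm long along the clamp's x, moving with the gauge; at home at x = -53, y = 62, z = 30 mm in the clamp's frame. Free on both sides: pinch it across y from above
- gauge_hook (a point): face of the gauge's steel cross bar, behind the tube's back end, at the tube's axis; at home at x = 59, y = 0, z = 30 mm in the clamp's frame. As the gauge is pulled it pushes the tube forward along the V; at 0.030 the tube's front stands 30 mm out of the block's front. The tube stays there when the gauge springs back
- tube_center (a point): middle (on the axis) of the light grey tube, 85 mm long, 25 mm in diameter, 0.11 kg, lying loose in the V-groove along the clamp's x, its axis 30 mm above the bench. At the start its front end stands 2 to 10 mm out of the block's front face (x = -26 mm); at 30 mm stick-out its middle is at x = -13.5 mm in the clamp's frame
- cap_grip (a point): middle of the black grip bar on the loose blue cap (the clamp's upper half, about 0.3 kg): the bar is 46 mm long along the cap's x, 18 mm thick along its y and 34 mm high; this point is 47 mm above the cap's underside, 16 mm above the steel plate (30 mm wide along y) at the bar's foot. x along the cap's V-groove, z up; the cap is alike when turned half round
- cap_face (a point): centre of the cap's flat underside, axes as cap_grip. The blue block is 52 (x) x 92 (y) x 28 mm with a V-groove along x below and two through holes in brass bushes, 11.6 mm across, at x = 0, y = +34 and -34 mm. It starts flat on the bench, underside down. Closed on the tube, its underside is 31 mm above the bench, 2 mm above clamp_top; that gap stays
- bracket: bystander: rusty steel angle bracket 48 x 62 x 72 mm; origin under its centre
- magnet: bystander: red arrow-shaped welding magnet 70 x 90 x 17 mm; origin under its centre
- coupon: bystander: light grey flat steel coupon 25 x 95 x 10 mm; origin under its centre
Mind the look-alikes: they are no part of the job. Leave any brown look-alike of the part that bears cap_grip alone.

How it is judged:
On the way, in this order (a step that is already met when the one before it is completed fails the run):
1. the gauge is pulled out to its red ring (30 mm, within 4 mm) and the tube has come forward with it to 30 mm stick-out (within 5 mm) (value of joint gauge between 0.026 and 0.034 m and x of tube_center in the frame of tube_clamp between -0.0185 and -0.0085 m), for 0.2 s.
2. with the gauge back home and the tube still at its stick-out, the cap is threaded on both dowels (value of joint gauge below 0.004 m and x of tube_center in the frame of tube_clamp between -0.0185 and -0.0085 m and horizontal distance between cap_face and tube_clamp below 0.003 m and z of cap_face in the frame of tube_clamp below 0.042 m and angle between the x axis of cap_face and the x axis of tube_clamp, either way round below 0.08 rad), for 0.1 s.
At the end, for the whole second after the job is handed in: Gauge home (under 4 mm); tube 30 mm (within 5) out of the clamp's front; cap on both dowels (2.5 mm sideways, 0.06 rad turn, 0.04 rad tilt), underside 28.5 to 32.5 mm above the bench, pressing on the tube with over 1.5 N, fingers still on the cap with over 3 N (value of joint gauge below 0.004 m and x of tube_center in the frame of tube_clamp between -0.0185 and -0.0085 m and horizontal distance between cap_face and tube_clamp below 0.0025 m and angle between the x axis of cap_face and the x axis of tube_clamp, either way round below 0.06 rad and angle between the z axis of cap_face and the z axis of tube_clamp, either way round below 0.04 rad and z of cap_face in the frame of tube_clamp between 0.0285 and 0.0325 m and contact force between cap and tube above 1.5 N and contact force between the fingers and cap above 3 N); the arm keeps its last pose, push and grip.
It fails at once if the bracket is pushed more than 30 mm from its place (distance of bracket from where it was at the start of the episode above 0.03 m).
It fails at once if the magnet is pushed more than 30 mm from its place (distance of magnet from where it was at the start of the episode above 0.03 m).
It fails at once if the steel coupon is pushed more than 30 mm from its place (distance of coupon from where it was at the start of the episode above 0.03 m).
It also fails if it takes over 51 s, if anything falls off the work surface, if the arm or the gripper's body presses on something with over 40 N, if the wrist force passes 120 N, or if a joint passes its speed limit or range.

## Working session

There is one attempt and no reset: what is moved stays moved. The work goes in short steps, Python scripts to look and compute and a tool call to move; the robot and the scene stay as the last step left them, time stands still between calls to the robot, and variables do not carry over. Pictures are saved under pics/ and viewed, at most 10 in all, crops included, and the job is handed in when it is done.

Besides the shell and the picture viewer there is one more tool, called after ">>>" by a JSON object that holds its "name" and its "arguments". drive_tool: Moves the arm, as the interface text tells. Its arguments: {"type":"object","properties":{"series":{"type":"array"},"hand":{"type":"number"},"force":{"type":"number"}},"required":["series"]}

```bash
mkdir -p pics
cat > h.py <<'E'
import numpy as np, cv2
from bench import r
def look(name):
    im,d=r.read_camera(name); m=r.camera_model(name)
    return im,d,np.array(m["K"]),np.array(m["R"]),np.array(m["t"])
def pts(d,K,R,t):
    v,u=np.indices(d.shape); x=np.stack([(u-K[0,2])/K[0,0]*d,(v-K[1,2])/K[1,1]*d,d],-1)
    return (x-t)@R   # R^T (x-t)
def ray(uv,z,K,R,t):
    c=-R.T@t; q=R.T@np.linalg.inv(K)@np.array([uv[0],uv[1],1.]); return c+q*(z-c[2])/q[2]
E
python3 - <<'E'
from h import *
for n in("scene","top"):
    im,d,K,R,t=look(n); cv2.imwrite(f"pics/{n}0.png",im[:,:,::-1]); np.savez(f"{n}0.npz",im=im,d=d,K=K,R=R,t=t)
    print(n,K[0,0],-R.T@t,R[2])
print(r.get_state())
E
```

```text
scene 429.3145224846496 [-0.06190313 -0.90005688  0.88712379] [ 0.50352752  0.53670046 -0.67706178]
top 502.4865870128778 [ 0.39662532 -0.25282627  1.56916449] [ 0.11419432 -0.01163989 -0.99339024]
{'time_s': 0.1, 'joint_pos': array([ 1.03290641e+00,  1.59025335e-01,  1.59807203e+00, -1.67563340e-05,
        1.38622039e+00, -2.10079003e-01]), 'joint_velocities': array([-7.18008978e-06, -1.19061338e-03, -3.61207992e-03, -3.68610092e-03,
       -1.44707135e-04, -2.30813214e-03]), 'tau': array([ 1.00362420e-03, -3.96990037e+01, -3.32338679e+01, -1.43868410e-04,
        4.18920230e-03,  5.65861214e-06]), 'tool_pos': array([0.18487394, 0.54391897, 0.23841043]), 'eef_rot': array([-3.13990204e+00, -3.43644110e-04,  2.81378454e+00]), 'wrist_force': array([ 0.06023896, -0.16213998,  0.09301419]), 'ft_torque': array([ 0.02299953, -0.01457176,  0.0180953 ]), 'finger_force': 0.0, 'finger_gap': 0.08510496624467291}
```

View pics/scene0.png

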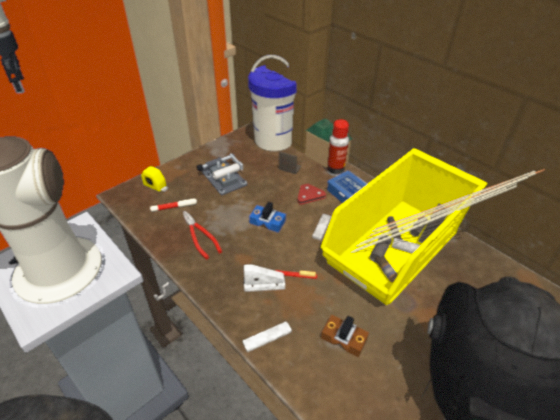

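View pics/top0.png

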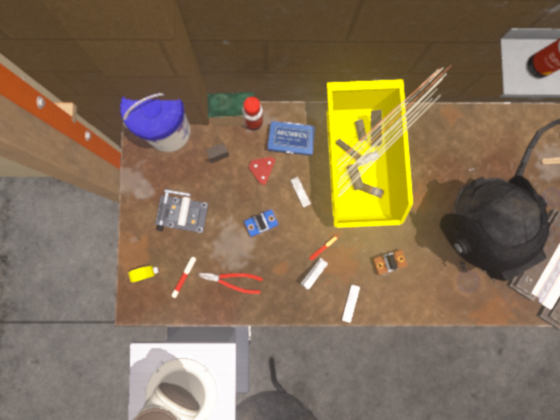

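Scene view: clamp near (222,172), blue cap (267,216), brown look-alike (345,333), knob towards the left. Top view: clamp (183,212), blue cap (261,222), bystanders at (217,153), (262,168) and (301,191). Next I'll zoom in on the clamp and cap.

Run:
```python
from h import *
a=np.load("top0.npz"); s=np.load("scene0.npz")
A=cv2.resize(a["im"][175:245,145:285],None,fx=5.6,fy=5.6,interpolation=cv2.INTER_CUBIC)[:,:784]
B=cv2.resize(s["im"][145:190,190:255],None,fx=4.2,fy=4.2,interpolation=cv2.INTER_CUBIC)
C=cv2.resize(s["im"][195:240,240:305],None,fx=4.2,fy=4.2,interpolation=cv2.INTER_CUBIC)
bot=np.zeros((B.shape[0],784,3),np.uint8); bot[:,:B.shape[1]]=B; bot[:,400:400+C.shape[1]]=C
o=np.vstack([A,bot]); print(o.shape, A.shape); cv2.imwrite("pics/z0.png",o[:,:,::-1])
for n,q in(("top",a),("scene",s)):
    P=pts(q["d"],q["K"],q["R"],q["t"]); hsv=cv2.cvtColor(q["im"],cv2.COLOR_RGB2HSV)
    m=cv2.inRange(hsv,(100,130,60),(125,255,255))>0
    lo,hi=((195,240),(240,250)) if 0 else (None,None)
    k,l,st,c=cv2.connectedComponentsWithStats(m.astype(np.uint8))
    for i in range(1,k):
        if st[i,4]>60:
            p=P[l==i]; print(n,st[i],c[i].round(1),np.median(p,0).round(4),p.min(0).round(3),p.max(0).round(3))
# height map points near clamp & cap, top view
P=pts(a["d"],a["K"],a["R"],a["t"])
for nm,(y0,y1,x0,x1) in {"clamp":(180,240,145,220),"cap":(205,240,240,285)}.items():
    p=P[y0:y1,x0:x1]; print(nm); print((p[::3,::3,2]*1000).astype(int))
print(P[212,183],P[222,261],P[390,180])
```

```text
(581, 784, 3) (392, 784, 3)
top [121  97  15  20 131] [125.4 104.9] [0.8185 0.1287 0.2497] [ 0.397 -0.253  0.242] [0.837 0.139 1.569]
top [ 124  100   60   40 1770] [155.2 118.4] [0.7803 0.0457 0.2494] [ 0.397 -0.253  0.212] [0.832 0.127 1.569]
top [265 211  12  17  80] [269.8 218.9] [ 0.5227 -0.2651  0.0295] [ 0.503 -0.284  0.022] [ 0.552 -0.25   0.036]
top [245 219  14  17  90] [251.8 226.5] [ 0.5043 -0.2099  0.0297] [ 0.397 -0.253  0.023] [ 0.527 -0.188  1.569]
scene [ 249   66   47   32 1047] [270.1  83.5] [0.7737 0.0332 0.2457] [-0.062 -0.9    0.215] [0.834 0.139 0.887]
scene [328 172  36  29 233] [339.2 187. ] [ 0.7434 -0.2948  0.0375] [-0.062 -0.9    0.002] [ 0.824 -0.262  0.887]
scene [250 206  35  26 348] [267.5 219.8] [ 0.5034 -0.2558  0.0248] [ 0.472 -0.288  0.   ] [ 0.553 -0.19   0.063]
clamp
[[   0    0    0    1   -3   10    0    1    4    0   -4   -3    5    1
     1   -2    0    3    4    3   -3    1    6    4   -5]
 [   4    0   -2    2    2   -4    5    9    5   -1    2   -1   -3    1
     0   -2   -5    1    0    0    3    4    1    0    2]
 [   4    0   -1   -2   
[... 2320 characters left out ...]

[[-4  0  3  3  7  1 -2  3  6  3  8 -2  3  0 -5]
 [ 1  3  1 -1  6  6  6  2  0  0 -2  0 -2 10  2]
 [ 2 -2  0  4 -6 -1 -2 -1  5 29 29 -4  1  0  6]
 [-2  1  5  0  1 -2  3 23 31 27 33  1 -3  4 -1]
 [-4 -2  5  7  0 34 67 61 26 24 15 30 -4  7  5]
 [ 5  3 33 33 29 33 64 60 32 33  0 32  3  2  1]
 [ 0  4 27 34 28 32 60 62 31 29 26 31 27  2  5]
 [ 1  2 23 29 32 31 36 63 68 30 31 27 -2  3 -2]
 [ 3 -3  0 29 28 31 33 64 46 35  3  2 10  4  2]
 [-2  1 -2 31 29 27 34 18  7  5  1  5  4  5  2]
 [-1  0  1  5 29  0 -5  0 -1  6 -2  0 -4 -2  0]
 [ 2 -1  1 -3  0  3  0  1  2  4 -3  0  8 -4 -2]]
[5.47398593e-01 4.05422727e-04 4.04834526e-02] [ 0.51533538 -0.2378395   0.06497397] [ 0.08585889 -0.04403765  0.29725049]
```

View pics/z0.png

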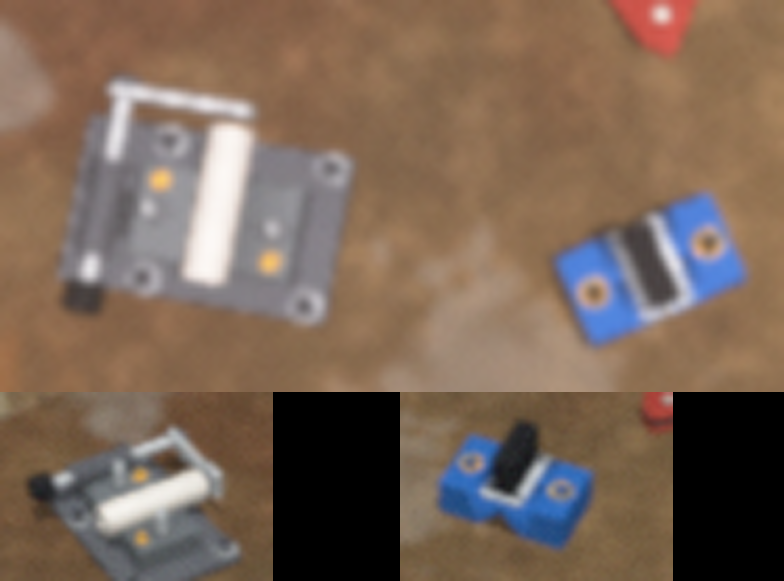

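The zoom shows the clamp's orange lifters at (161,180) and (270,262), dowel tips at (150,207) and (272,229), the knob at (83,297), and the cap's bushes at (595,292) and (708,242). I'll measure from the orange marks in both views.

```bash
cat >> h.py <<'E'
def orange(im,box,lo=(8,90,110),hi=(28,255,255),n=2):
    x0,y0,x1,y1=box; f=8
    c=cv2.resize(im[y0:y1,x0:x1],None,fx=f,fy=f,interpolation=cv2.INTER_CUBIC)
    m=cv2.inRange(cv2.cvtColor(c,cv2.COLOR_RGB2HSV),lo,hi)
    k,l,st,ce=cv2.connectedComponentsWithStats(m)
    o=sorted(range(1,k),key=lambda i:-st[i,4])[:n]
    return [((ce[i][0]+.5)/f-.5+x0,(ce[i][1]+.5)/f-.5+y0,int(st[i,4])) for i in o]
E
python3 - <<'E'
from h import *
a=np.load("top0.npz"); s=np.load("scene0.npz")
def deg(v): return np.degrees(np.arctan2(v[1],v[0]))
for n,q,bc,bk in(("top",a,(165,200,200,228),(243,208,282,238)),("scene",s,(208,158,240,190),(248,200,286,226))):
    cam=(q["K"],q["R"],q["t"])
    L=orange(q["im"],bc,lo=(8,140,130)); p=[ray(u,.035,*cam) for u in L]; p.sort(key=lambda v:v[1])
    v=p[-1]-p[0]; print(n,"lift",np.round(L,1).tolist(),np.round(p,4).tolist(),"c",((p[0]+p[-1])/2).round(4),"len",np.hypot(*v[:2]),"yaw",deg(v)-deg((34,68)))
    L=orange(q["im"],bk,lo=(5,60,90)); p=[ray(u,.028,*cam) for u in L]; p.sort(key=lambda v:v[1])
    v=p[-1]-p[0]; print("   cap",np.round(L,1).tolist(),np.round(p,4).tolist(),"c",((p[0]+p[-1])/2).round(4),"len",np.hypot(*v[:2]),"yaw",deg(v)-90)
    b=(145,215,172,235) if n=="top" else (192,158,206,168)
    L=orange(q["im"],b,(0,0,0),(180,255,55),1); print("   knob",L,ray(L[0],.030 if n=="scene" else .036,*cam))
E
```

```text
top lift [[192.5, 221.3, 38.0], [173.1, 206.6, 32.0]] [[0.5193, -0.0284, 0.035], [0.5644, 0.0319, 0.035]] c [0.5419 0.0017 0.035 ] len 0.07526094595504111 yaw -10.245339965850121
   cap [[263.4, 222.3, 35804.0], [250.5, 226.9, 710.0]] [[0.5175, -0.245, 0.028], [0.5031, -0.2054, 0.028]] c [ 0.5103 -0.2252  0.028 ] len 0.04208065361893263 yaw 19.934917870692075Traceback (most recent call last):
  File "<stdin>", line 11, in <module>
IndexError: list index out of range
```

```bash
cat >> h.py <<'E'
def cen(im,uv,h=4,w=lambda c:c[...,0]-c[...,2],thr=0.35):
    u,v=int(round(uv[0])),int(round(uv[1])); c=im[v-h:v+h+1,u-h:u+h+1].astype(float)
    g=w(c); g=np.clip(g-(g.min()+thr*(g.max()-g.min())),0,None)
    yy,xx=np.indices(g.shape); return (u-h+(g*xx).sum()/g.sum(), v-h+(g*yy).sum()/g.sum())
def deg(v): return np.degrees(np.arctan2(v[1],v[0]))
def meas(q,lift,cap,knob,zk):
    cam=(q["K"],q["R"],q["t"])
    for nm,l,z,ref in(("clamp",lift,.035,deg((34,68))),("cap",cap,.028,90)):
        if l is None: continue
        L=[cen(q["im"],u,3) for u in l]; p=[ray(u,z,*cam) for u in L]; v=p[0]-p[1]
        print(nm,np.round(L,1).tolist(),"c",((p[0]+p[1])/2).round(4),"len",np.hypot(*v[:2]).round(4),"yaw",(deg(v)-ref).round(2))
    if knob:
        L=cen(q["im"],knob,4,lambda c:-c.sum(-1),.5); print("knob",np.round(L,1),ray(L,zk,*cam).round(4))
E
python3 - <<'E'
from h import *
a=np.load("top0.npz"); s=np.load("scene0.npz")
z=lambda x,y:(145+x/5.6-.4,175+y/5.6-.4)
meas(a,[z(161,180),z(270,262)],[z(595,292),z(708,242)],z(83,297),.037)
zs=lambda x,y:(190+x/4.2-.4,145+(y-392)/4.2-.4)
zc=lambda x,y:(240+(x-400)/4.2-.4,195+(y-392)/4.2-.4)
meas(s,[zs(140,475),zs(141,538)],[zc(470,463),zc(562,490)],zs(41,487),.03)
E
```

```text
clamp [[173.2, 206.7], [192.7, 221.3]] c [0.5418 0.0014 0.035 ] len 0.0753 yaw -10.03
cap [[250.5, 226.8], [271.0, 218.0]] c [ 0.517  -0.2367  0.028 ] len 0.0688 yaw 23.47
knob [159.2 228.3] [0.4978 0.0723 0.037 ]
clamp [[222.9, 164.3], [223.3, 179.3]] c [ 0.5363 -0.0026  0.035 ] len 0.0763 yaw -9.97
cap [[256.3, 211.3], [277.7, 218.0]] c [ 0.5144 -0.2362  0.028 ] len 0.0672 yaw 23.79
knob [199.1 167.7] [0.4952 0.0707 0.03  ]
```

>>> {"name": "drive_tool", "arguments": {"series": [[[-0.045, -0.035, 0.01, -0.015], [-0.095, -0.073, 0.02, -0.03], [-0.145, -0.112, 0.035, -0.05], [-0.195, -0.151, 0.05, -0.07], [-0.245, -0.19, 0.065, -0.085], [-0.295, -0.229, 0.08, -0.1], [-0.345, -0.267, 0.095, -0.12], [-0.395, -0.306, 0.105, -0.14], [-0.43, -0.333, 0.11, -0.154], [-0.4485, -0.3474, 0.12, -0.154], [-0.4485, -0.3474, 0.12, -0.154], [-0.4485, -0.3474, 0.12, -0.154]]], "hand": 0.4, "force": 40}}

```text
time_s: 1.6
tool_pos: [0.4973, 0.0718, 0.1192]
eef_rot: [3.141, -0.001, 2.968]
wrist_force: [0.7, -0.2, -0.2]
finger_gap: 0.0511
finger_force: 0.0
```

>>> {"name": "drive_tool", "arguments": {"series": [[[0, 0, 0.04, 0], [0, 0, 0.08, 0], [0, 0, 0.096, 0], [0, 0, 0.096, 0], [0, 0, 0.096, 0]]]}}

```text
time_s: 2.22
tool_pos: [0.4993, 0.0712, 0.025]
eef_rot: [3.141, 0.003, 2.968]
wrist_force: [-0.8, -0.4, -0.2]
finger_gap: 0.0512
finger_force: 0.0
```

Run:
```python
from h import *
im,d,K,R,t=look("scene"); im2,*_=look("top")
B=cv2.resize(im[125:195,175:255],None,fx=6,fy=6,interpolation=cv2.INTER_CUBIC)
A=cv2.resize(im2[180:250,140:220],None,fx=4,fy=4,interpolation=cv2.INTER_CUBIC)
o=np.zeros((420,800,3),np.uint8); o[:420,:480]=B; o[:280,480:]=A
cv2.imwrite("pics/z1.png",o[:,:,::-1])
```

```text
(no output)
```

View pics/z1.png

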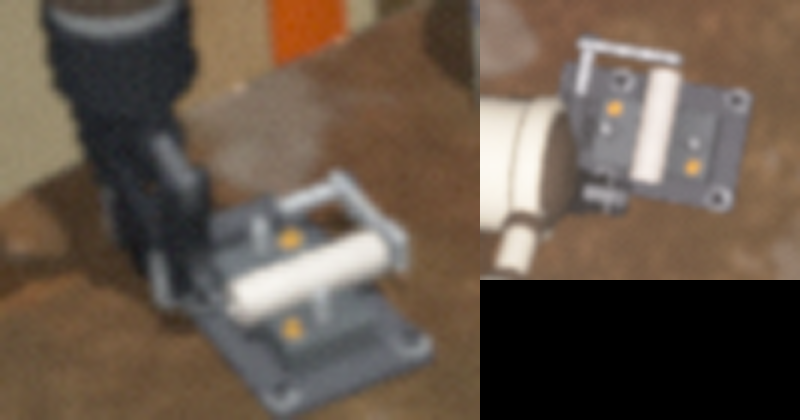

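The gripper straddles the knob at about (195,290) in the crop, clear of the tube. I'll close.

>>> {"name": "drive_tool", "arguments": {"series": [[[0.002, 0, 0.001, 0], [0.002, 0, 0.001, 0], [0.002, 0, 0.001, 0], [0.002, 0, 0.001, 0], [0.002, 0, 0.001, 0], [0.002, 0, 0.001, 0], [0.002, 0, 0.001, 0], [0.002, 0, 0.001, 0]]], "hand": 1, "force": 45}}

```text
time_s: 3.32
tool_pos: [0.4963, 0.073, 0.0231]
eef_rot: [3.139, 0.001, 2.967]
wrist_force: [-0.8, 8.0, 5.6]
finger_gap: 0.0197
finger_force: 43.8
```

>>> {"name": "drive_tool", "arguments": {"series": [[[0.004, 0, 0, 0], [0.009, 0, 0, 0], [0.014, 0, 0, 0], [0.019, 0, 0, 0], [0.024, 0, 0, 0], [0.028, 0, 0, 0], [0.03, 0, 0, 0], [0.03, 0, 0, 0], [0.03, 0, 0, 0], [0.03, 0, 0, 0]]]}}

```text
time_s: 4.58
tool_pos: [0.4685, 0.0777, 0.0232]
eef_rot: [3.138, 0.005, 2.967]
wrist_force: [6.1, 7.0, -3.4]
finger_gap: 0.0198
finger_force: 44.2
```

```bash
cat > z.py <<'E'
from h import *
import sys
im,d,K,R,t=look("scene"); im2,*_=look("top")
B=cv2.resize(im[125:195,175:255],None,fx=6,fy=6,interpolation=cv2.INTER_CUBIC)
A=cv2.resize(im2[180:250,140:220],None,fx=4,fy=4,interpolation=cv2.INTER_CUBIC)
o=np.zeros((420,800,3),np.uint8); o[:420,:480]=B; o[:280,480:]=A
cv2.imwrite(sys.argv[1],o[:,:,::-1]); print(r.get_state()["tool_pos"])
np.savez("scene1.npz",im=im,d=d,K=K,R=R,t=t)
E
python3 z.py pics/z2.png
```

```text
[0.46854364 0.0776976  0.02317883]
```

View pics/z2.png

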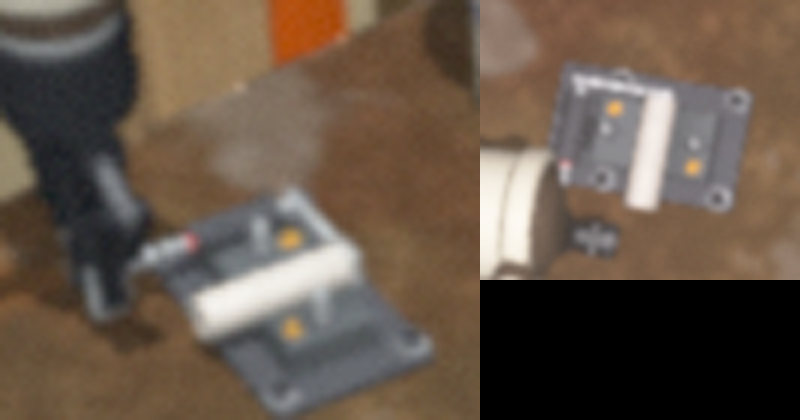

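The red ring shows at the barrel mouth (190,240) and the tube has come forward with the hook. I'll add 1.5 mm and measure the tube.

>>> {"name": "drive_tool", "arguments": {"series": [[[0.0015, 0, 0, 0], [0.0015, 0, 0, 0], [0.0015, 0, 0, 0]]]}}

```text
time_s: 5.05
tool_pos: [0.4672, 0.0779, 0.0232]
eef_rot: [3.138, 0.005, 2.967]
wrist_force: [6.0, 5.9, -4.0]
finger_gap: 0.0197
finger_force: 44.2
```

```bash
cat > tube.py <<'E'
from h import *
im,d,K,R,t=look("top"); s,_,Ks,Rs,ts=look("scene")
th=np.radians(-10); ax=np.array([np.cos(th),np.sin(th)])
for n,i,cam,c in(("top",im,(K,R,t),(.5418,.0014)),("scene",s,(Ks,Rs,ts),(.5363,-.0026))):
    # clamp-x profile of brightness along the tube's top line z=.0425
    xs=np.arange(-80,80,.5)/1000; val=[]
    for x in xs:
        X=np.array([*(np.array(c)+x*ax),.0425]) if n=="top" else np.array([*(np.array(c)+x*ax),.040])
        p=cam[0]@(cam[1]@X+cam[2]); u=p[:2]/p[2]
        val.append(cv2.getRectSubPix(i.astype(np.float32).sum(2),(1,1),(float(u[0]),float(u[1])))[0,0])
    v=np.array(val); g=v>(v.max()+np.median(v[:20]))/2; w=xs[g]*1000; print(n,w.min(),w.max(),g.sum()/2, "mid",(w.min()+w.max())/2)
print(r.get_state()["tool_pos"])
E
python3 tube.py
```

```text
top -56.0 36.0 92.5 mid -10.0
scene -56.5 37.5 94.5 mid -9.5
[0.46720572 0.07795785 0.02317597]
```

The tube's front is at x ≈ −56 mm, which is the 30 mm stick-out. I'll run the gauge back home, release and lift.

>>> {"name": "drive_tool", "arguments": {"series": [[[0, 0, 0, 0], [-0.006, 0, 0, 0], [-0.012, 0, 0, 0], [-0.018, 0, 0, 0], [-0.024, 0, 0, 0], [-0.027, 0, 0, 0], [-0.027, 0, 0, 0]]]}}

```text
time_s: 6.02
tool_pos: [0.4933, 0.0735, 0.0231]
eef_rot: [3.138, 0.004, 2.967]
wrist_force: [3.7, 8.0, 0.3]
finger_gap: 0.0197
finger_force: 44.5
```

>>> {"name": "drive_tool", "arguments": {"series": [[[0, 0, 0, 0], [0, 0, 0, 0], [0, 0, 0, 0], [0, 0, -0.02, 0], [0, 0, -0.06, 0], [0, 0, -0.1, 0], [0, 0, -0.12, 0]]], "hand": 0.4}}

```text
time_s: 6.9
tool_pos: [0.4926, 0.0719, 0.1448]
eef_rot: [3.142, 0.004, 2.968]
wrist_force: [0.3, 0.2, 0.8]
finger_gap: 0.0515
finger_force: 0.0
```

>>> {"name": "drive_tool", "arguments": {"series": [[[-0.008, -0.04, 0, -0.08], [-0.021, -0.085, 0, -0.19], [-0.034, -0.135, 0.005, -0.3], [-0.047, -0.185, 0.01, -0.4], [-0.06, -0.235, 0.02, -0.5], [-0.071, -0.275, 0.03, -0.585], [-0.077, -0.3, 0.035, -0.585], [-0.077, -0.3, 0.035, -0.585], [-0.077, -0.3, 0.035, -0.585]]]}}

```text
time_s: 8.02
tool_pos: [0.5155, -0.2355, 0.1074]
eef_rot: [3.141, 0.0, -2.731]
wrist_force: [-0.6, -0.4, 0.2]
finger_gap: 0.0511
finger_force: 0.0
```

```bash
python3 - <<'E'
from h import *
print(r.get_state()["tool_pos"],r.get_state()["joint_pos"].round(2))
im,d,K,R,t=look("scene"); im2,_,K2,R2,t2=look("top")
B=cv2.resize(im[165:245,230:320],None,fx=5,fy=5,interpolation=cv2.INTER_CUBIC)
A=cv2.resize(im2[195:245,145:205],None,fx=5.5,fy=5.5,interpolation=cv2.INTER_CUBIC)
A2=cv2.resize(im2[200:245,235:290],None,fx=5.5,fy=5.5,interpolation=cv2.INTER_CUBIC)
o=np.zeros((540,790,3),np.uint8); o[:400,:450]=B; o[:275,455:455+330]=A; o[280:280+A2.shape[0],455:455+A2.shape[1]]=A2
cv2.imwrite("pics/z3.png",o[:,:,::-1])
E
python3 tube.py
```

```text
[ 0.5154679  -0.23548196  0.10737167] [-0.64  0.28  1.74  0.    1.13 -2.62]
top -49.5 65.5 89.5 mid 8.0
scene -40.0 33.5 70.0 mid -3.25
[ 0.51568164 -0.23550964  0.10759429]
```

View pics/z3.png

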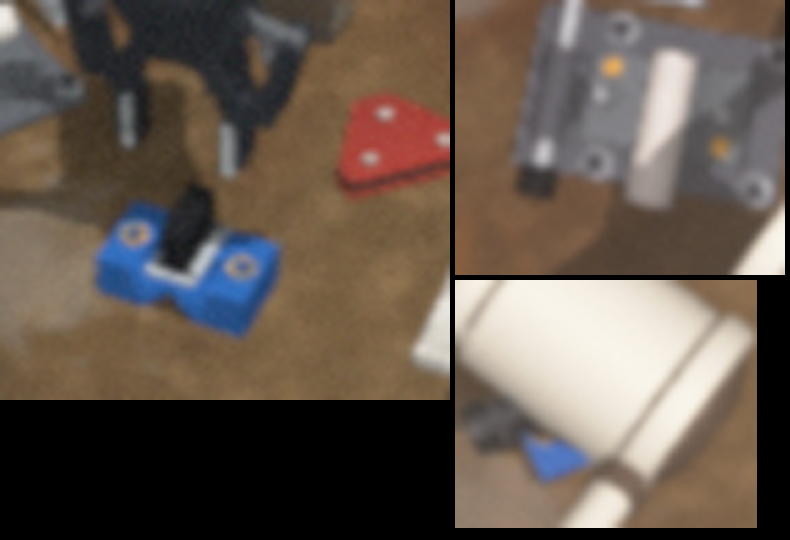

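The gauge is home, the tube is forward, and the gripper is above the cap with the fingers either side of the bar at (185,225). I'll descend and grip.

>>> {"name": "drive_tool", "arguments": {"series": [[[-0.001, -0.002, 0.03, 0], [-0.001, -0.002, 0.055, 0], [-0.001, -0.002, 0.065, 0], [-0.001, -0.002, 0.065, 0], [-0.001, -0.002, 0.065, 0]]]}}

```text
time_s: 8.85
tool_pos: [0.518, -0.2385, 0.0436]
eef_rot: [-3.14, 0.001, -2.73]
wrist_force: [0.4, 0.3, 0.5]
finger_gap: 0.0513
finger_force: 0.0
```

>>> {"name": "drive_tool", "arguments": {"series": [[[0, 0, 0, 0], [0, 0, 0, 0], [0, 0, 0, 0], [0, 0, 0, 0], [0, 0, 0, 0], [0, 0, 0, 0], [0, 0, 0, 0], [0, 0, 0, 0]]], "hand": 1, "force": 60}}

```text
time_s: 9.85
tool_pos: [0.5177, -0.2383, 0.0432]
eef_rot: [-3.141, 0.001, -2.73]
wrist_force: [-1.5, 1.6, 6.3]
finger_gap: 0.0173
finger_force: 60.8
```

>>> {"name": "drive_tool", "arguments": {"series": [[[0, 0, -0.03, 0], [0, 0, -0.06, 0], [-0.015, 0.026, -0.075, 0.08], [-0.037, 0.066, -0.075, 0.2], [-0.06, 0.107, -0.075, 0.32], [-0.08, 0.143, -0.075, 0.42], [-0.1, 0.178, -0.075, 0.52], [-0.112, 0.2, -0.075, 0.57], [-0.1167, 0.208, -0.075, 0.586], [-0.1167, 0.208, -0.075, 0.586], [-0.1167, 0.208, -0.075, 0.586], [-0.1167, 0.208, -0.075, 0.586]]]}}

```text
time_s: 11.35
tool_pos: [0.541, -0.0017, 0.1173]
eef_rot: [-3.141, -0.0, 2.966]
wrist_force: [-0.4, 0.5, -2.6]
finger_gap: 0.0169
finger_force: 59.6
```

Run:
```python
from h import *
print(r.get_state()["tool_pos"],r.get_state()["wrist_force"])
im,d,K,R,t=look("scene"); im2,_,K2,R2,t2=look("top")
np.savez("s3.npz",im=im,d=d,K=K,R=R,t=t);np.savez("t3.npz",im=im2,K=K2,R=R2,t=t2)
B=cv2.resize(im[110:195,180:260],None,fx=7,fy=7,interpolation=cv2.INTER_CUBIC)
A=cv2.resize(im2[180:250,150:220],None,fx=3.3,fy=3.3,interpolation=cv2.INTER_CUBIC)
o=np.zeros((595,800,3),np.uint8); o[:595,:560]=B; o[:A.shape[0],565:565+A.shape[1]]=A
cv2.imwrite("pics/z4.png",o[:,:,::-1])
```

```text
[ 0.54099958 -0.00169556  0.1172542 ] [-0.39295566  0.51467981 -2.60732631]
```

View pics/z4.png

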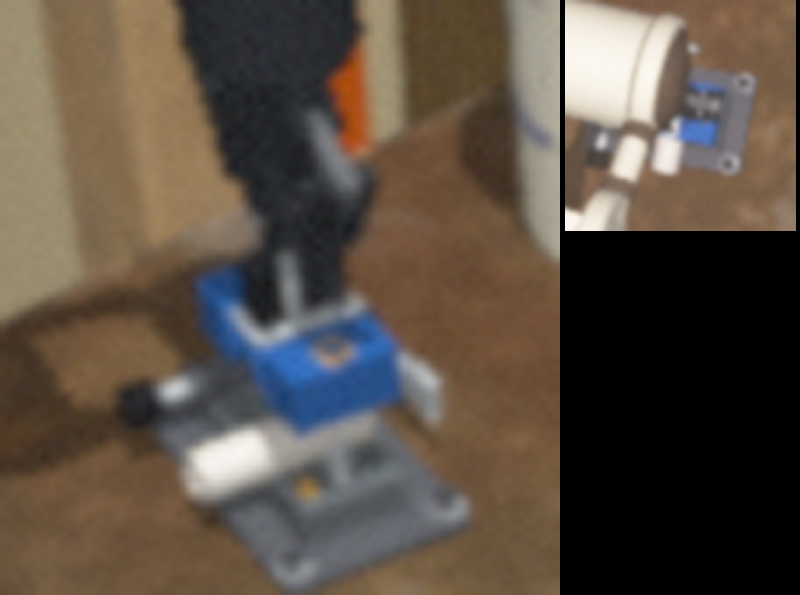

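Near bush is at (333,350) and the near dowel at (343,465) in the crop; the tube is forward and the knob home at (135,400). I'll work out the offset.

Run:
```python
from h import *
s0=np.load("scene0.npz"); s=np.load("s3.npz"); a0=np.load("top0.npz"); a=np.load("t3.npz")
cam=(s["K"],s["R"],s["t"]); camt=(a["K"],a["R"],a["t"])
th=np.radians(-10); Rm=np.array([[np.cos(th),-np.sin(th)],[np.sin(th),np.cos(th)]])
zz=lambda x,y:(180+x/7-.4,110+y/7-.4)
u=cen(s["im"],zz(333,350),3); u2=(zz(333,350))
for w in(u,u2): b=ray(w,.1022,*cam)[:2]; c=b-Rm@[0,-.034]; print("cap centre scene",np.round(w,1),c.round(4),"vs clamp",((c-[.5363,-.0026])@Rm).round(4))
# dowel tips, original images
zs=lambda x,y:(190+x/4.2-.4,145+(y-392)/4.2-.4); z=lambda x,y:(145+x/5.6-.4,175+y/5.6-.4)
lum=lambda c:c.sum(-1)
for n,q,cm,l in(("top",a0,camt,[z(150,207),z(272,229)]),):
    L=[cen(q["im"],v,2,lum,.5) for v in l]; p=[ray(v,.049,*cm) for v in L]; d=p[0]-p[1]
    print(n,np.round(L,1).tolist(),((p[0]+p[1])/2).round(4),np.hypot(*d[:2]),deg(d)-90)
# blue block's visible outline in the top view: right (y=-46) edge and front/back edges
hsv=cv2.cvtColor(a["im"],cv2.COLOR_RGB2HSV); m=cv2.inRange(hsv,(100,120,60),(125,255,255)); m[:, :170]=0; m[:,220:]=0; m[:190]=0;m[240:]=0
ys,xs=np.nonzero(m); P=np.array([ray(p,.1022,*camt)[:2] for p in zip(xs,ys)])
q=(P-[.5418,.0014])@Rm; print("top blue in clamp frame: x",q[:,0].min(),q[:,0].max(),"y",q[:,1].min(),q[:,1].max(),len(q))
hsv=cv2.cvtColor(s["im"],cv2.COLOR_RGB2HSV);
```

```text
cap centre scene [227.1 159.6] [ 0.5394 -0.0013] vs clamp [0.0028 0.0018]
cap centre scene [227.2 159.6] [ 0.5396 -0.0016] vs clamp [0.0031 0.0015]
top [[171.0, 211.6], [193.2, 215.3]] [0.5421 0.0016 0.049 ] 0.06851067523388553 -9.393338476831303
top blue in clamp frame: x -0.025278062775704893 0.02292200118638475 y -0.0495968910443711 -0.02144132049268378 57
```

>>> {"name": "drive_tool", "arguments": {"series": [[[0.001, 0, 0.01, 0], [0.001, 0, 0.018, 0], [0.001, 0, 0.022, 0], [0.001, 0, 0.025, 0], [0.001, 0, 0.028, 0], [0.001, 0, 0.03, 0], [0.001, 0, 0.03, 0]]]}}

```text
time_s: 12.32
tool_pos: [0.5412, 0.0003, 0.0883]
eef_rot: [3.14, 0.002, 2.967]
wrist_force: [1.4, 4.4, 2.7]
finger_gap: 0.017
finger_force: 60.4
```

The tapers are guiding the cap to +y (4.4 N), so I'll shift the command that way and keep descending.

>>> {"name": "drive_tool", "arguments": {"series": [[[0, 0.002, 0, 0], [0, 0.003, 0.001, 0], [0, 0.003, 0.003, 0], [0, 0.003, 0.005, 0], [0, 0.003, 0.006, 0], [0, 0.003, 0.006, 0]]]}}

```text
time_s: 13.08
tool_pos: [0.5408, 0.0023, 0.0812]
eef_rot: [-3.142, 0.001, 2.967]
wrist_force: [2.9, 0.8, -3.3]
finger_gap: 0.0169
finger_force: 59.7
```

>>> {"name": "drive_tool", "arguments": {"series": [[[-0.001, 0.0005, 0.002, 0], [-0.002, 0.0005, 0.004, 0], [-0.002, 0.0005, 0.006, 0], [-0.002, 0.0005, 0.007, 0], [-0.002, 0.0005, 0.007, 0]]]}}

```text
time_s: 13.7
tool_pos: [0.542, 0.0026, 0.0743]
eef_rot: [-3.141, -0.002, 2.967]
wrist_force: [-3.6, 1.2, 3.9]
finger_gap: 0.0168
finger_force: 60.7
```

>>> {"name": "drive_tool", "arguments": {"series": [[[0.001, 0.0003, 0.001, 0], [0.001, 0.0003, 0.002, 0], [0.001, 0.0003, 0.003, 0], [0.001, 0.0003, 0.003, 0], [0.001, 0.0003, 0.003, 0]]]}}

```text
time_s: 14.32
tool_pos: [0.5423, 0.0026, 0.074]
eef_rot: [-3.141, 0.001, 2.967]
wrist_force: [-10.0, -0.0, 20.4]
finger_gap: 0.0172
finger_force: 63.1
```

>>> {"name": "drive_tool", "arguments": {"series": [[[0.001, 0, 0, 0], [0.002, 0, -0.0005, 0], [0.002, 0, -0.0005, 0], [0.002, 0, -0.0005, 0]]]}}

```text
time_s: 14.82
tool_pos: [0.5419, 0.0026, 0.0741]
eef_rot: [-3.141, 0.005, 2.967]
wrist_force: [-3.2, 0.4, 10.8]
finger_gap: 0.0171
finger_force: 61.5
```

Run:
```python
from h import *
s=r.get_state(); print(s["tool_pos"],s["eef_rot"],s["wrist_force"],s["finger_force"])
im,d,K,R,t=look("scene"); im2,*_=look("top")
B=cv2.resize(im[110:195,180:260],None,fx=7,fy=7,interpolation=cv2.INTER_CUBIC)
A=cv2.resize(im2[180:250,150:220],None,fx=3.3,fy=3.3,interpolation=cv2.INTER_CUBIC)
o=np.zeros((595,800,3),np.uint8); o[:595,:560]=B; o[:A.shape[0],565:565+A.shape[1]]=A
cv2.imwrite("pics/z5.png",o[:,:,::-1])
```

```text
[0.54190903 0.00262388 0.07412411] [-3.14087343  0.00506181  2.9669008 ] [-3.1717765   0.42045329 10.83367563] 61.50474786758423
```

View pics/z5.png

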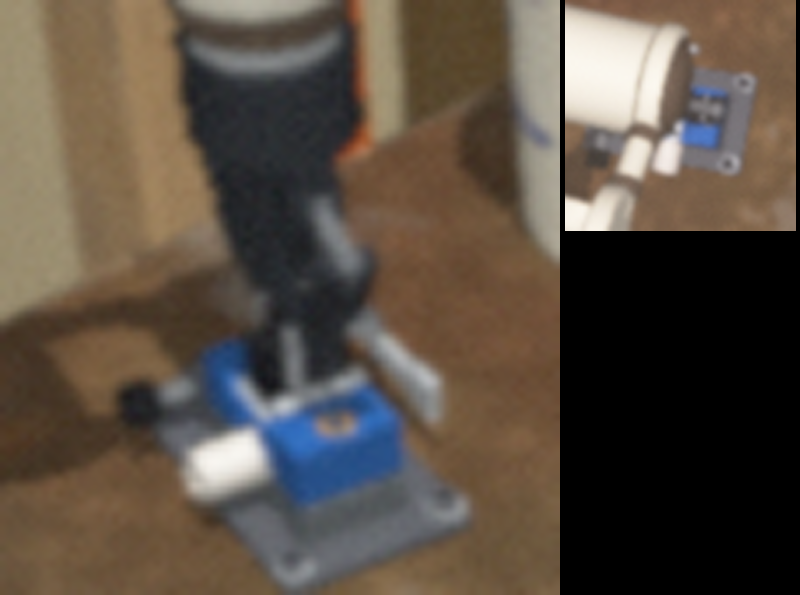

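The cap is seated on both dowels, the tube is still forward at (190,485) and the knob is home. I'll add a little more press to reach 15 N.

>>> {"name": "drive_tool", "arguments": {"series": [[[0.0003, 0, 0.0005, 0], [0.0005, 0, 0.0005, 0], [0.0005, 0, 0.0005, 0], [0.0005, 0, 0.0005, 0], [0.0005, 0, 0.0005, 0]]]}}

```text
time_s: 15.55
tool_pos: [0.5419, 0.0026, 0.0741]
eef_rot: [-3.141, 0.006, 2.967]
wrist_force: [-2.2, -0.5, 13.2]
finger_gap: 0.017
finger_force: 62.0
```

>>> {"name": "drive_tool", "arguments": {"series": [[[0, 0, 0.0003, 0], [0, 0, 0.0003, 0], [0, 0, 0.0003, 0], [0, 0, 0.0003, 0]]]}}

```text
time_s: 16.05
tool_pos: [0.5419, 0.0026, 0.0741]
eef_rot: [-3.141, 0.006, 2.967]
wrist_force: [-2.8, 0.8, 15.0]
finger_gap: 0.0172
finger_force: 62.1
```

```bash
python3 -c "
from bench import r
s=r.get_state(); print(s['wrist_force'],s['eef_rot'],s['finger_force']); print(r.finish_job())"
```

```text
[-2.81470277  0.83422278 15.00456024] [-3.14078401  0.00608027  2.96700519] 62.14402914047241
the job is handed in; nothing more can be done
None
```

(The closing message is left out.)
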